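Find the bearing housing that rattles

TASK

One of the four closed bearing housings has a ball that has come loose inside: shake them to find the one that rattles as the ball rolls to and fro in it, and set it down upright and flat in the grey reject tray, wholly inside its rim. The sound housings must never go into the tray and must all stand upright in the middle of their own round pads at the end, where you found them; do not drop a housing or push the screwdriver and the marker about.

Things in the scene. Friction and masses are not known exactly. Their poses are not given: they have to be found in the camera images.
- case_1_mid (a point): centre of closed bearing housing 1, a sealed aluminium box 110 (its x) x 52 (its y) x 50 (its z, up) mm, upright on a fixed round cork pad 116 mm across, 2 mm thick. The four look alike; their own weights differ at random (0.17 to 0.42 kg), so weight does not tell.
- case_2_mid (a point): centre of closed bearing housing 2, a sealed aluminium box 110 (its x) x 52 (its y) x 50 (its z, up) mm, upright on a fixed round cork pad 116 mm across, 2 mm thick. Any one of the four may be the one with the loose ball; in the other three nothing moves.
- case_3_mid (a point): centre of closed bearing housing 3, a sealed aluminium box 110 (its x) x 52 (its y) x 50 (its z, up) mm, upright on a fixed round cork pad 116 mm across, 2 mm thick. The loose part is a 36 mm steel ball, 0.19 kg, that rolls freely about 66 mm along the housing's x and 8 mm along its y and knocks on the walls.
- case_4_mid (a point): centre of closed bearing housing 4, a sealed aluminium box 110 (its x) x 52 (its y) x 50 (its z, up) mm, upright on a fixed round cork pad 116 mm across, 2 mm thick. The walls bear a firm grip across the 52 mm width; centre 25 mm above the underside.
- tray_floor (a point): centre of the inner floor of the square grey reject tray, fixed, outer 160 x 160 mm, walls 4 mm thick and 14 mm high above the mat, floor 4 mm thick, so the inside is 152 x 152 mm; x and y axes along its sides, z up
- screwdriver: screwdriver lying on the mat, 25 x 172 x 25 mm, long along its y; a bystander, origin at the middle of its underside
- marker: marker pen lying on the mat, 18 x 132 x 18 mm, long along its y; a bystander, origin at the middle of its underside
Not all that is in view belongs to the job. What is shaped like the part that bears case_4_mid but green is not meant. Leave any blue look-alike of the part that bears case_2_mid alone.

How it is judged:
By the outcome, as a careful person would: the job done as asked, in the order asked, and still so for the second after the job is handed in, with the robot touching nothing.
It also fails if it takes over 72 s, if anything falls off the work surface, if the arm or the gripper's body presses on something with over 40 N, if the wrist force passes 120 N, or if a joint passes its speed limit or range.

ROBOT

A 6-joint arm with a two-finger parallel gripper is mounted at the origin on a cart in front of the work surface, level with it; the furniture and walls round the work are solid. World frame = base frame: x ahead of the robot, y to its left, z up, the work surface at z = 0. Lengths are in m, angles in rad, forces in N, time in s.
With the tool pointing down it reaches from about 0.3 to 0.825 m from the base axis. Payload 5.4 kg.
Tool frame: the origin (TCP) lies at the very end of the fingers, on their centre line; the grasp point (between the pads) lies 19 mm behind it; z points along the fingers, y is the line along which they close (so a half turn about z gives the same grasp; the last joint's range is limited). The gripper opens to 92 mm and grips with 3 to 60 N. Pads are 20 mm wide; open, the fingers measure 128 mm over their backs; the gripper's body (75 mm by 189 mm) begins 69 mm behind the grasp point.
Start: joints at [1.067, 0.158, 1.597, -0, 1.386, -0.21], TCP at [0.167, 0.55, 0.215] pointing down, gripper open.
Joint ranges: [-2.91, 2.91], [-0.94, 2.29], [0.18, 2.7], [-1.29, 4.43], [0.17, 2.64], [-3, 3]. Speed limits (rad/s): [2.57, 2.57, 3.14, 3.14, 3.14, 3.14].

INTERFACE

Orientations are given as a rotation vector (axis times angle).
In Python, from workcell import bot gives the robot as it stands. Calls block until the motion is done:
- bot.goto(position, orientation): joint-space move of the TCP to a pose.
- bot.line_to(position, rot=None, max_speed=0.15): straight line of the TCP; rot=None keeps the orientation; max_speed is the mean speed in m/s.
- bot.set_joints(angles): joint-space move.
- bot.set_gripper(opening, newtons=None): opening from 0.0 (shut) to 1.0 (fully open); newtons is the grip in N (None keeps the last); returns when the fingers have stopped.
- bot.hold(seconds).
- bot.inverse_kinematics(position, orientation): joint angles nearest the present ones, or None.
- bot.read_camera(name): name is "side" or "top"; returns a dict with "pixels" (384x512x3 uint8, blue, green, red), "fx", "fy", "cx", "cy" (pixels), "R" (3x3) and "t" (3): a world point X has camera coordinates R X + t. Camera axes: x right, y down, z forward; pixel columns grow to the right and rows downward; lengths in m; the calibration is good to about 2 mm. A picture is of the moment at which its call begins. There is no depth.
A pose or a line that the arm cannot do raises bot.MotionError and nothing moves.
- bot.job_done(): hands the job in; it is judged then, once.
Readings, each from a call of its own:
- bot.current_clock(): time.
- bot.current_joints(): joint angles.
- bot.current_joint_vel(): joint speeds.
- bot.current_effort(): joint torques, N m.
- bot.current_ee_pos(): TCP position.
- bot.current_tool_rot(): TCP orientation.
- bot.current_contact_force(): force on the tool from outside, world axes, zero at the start.
- bot.current_ft_torque(): the same for the moment, N m.
- bot.current_opening(): opening from 0.0 (shut) to 1.0 (fully open).
- bot.current_grip_force(): force on a finger pad.
Only numpy, scipy, OpenCV 4.12 (cv2) and the standard library are available. Lean on these libraries where they do the work, as an engineer would, in place of code of your own. Each camera call takes 0.05 s, during which the arm holds its last target. There are 200 camera calls.

## Working session

There is one attempt and no reset: what is moved stays moved. The work goes in short steps, each a Python script; the robot and the scene stay as the last script left them, time stands still between calls to the robot, and variables do not carry over. Pictures are saved under pics/ and viewed, at most 10 in all, crops included, and the job is handed in when it is done.

```bash
mkdir -p pics; ls
python3 - <<'E'
from workcell import bot
import cv2
for n in("top","side"):
    c=bot.read_camera(n); cv2.imwrite(f"pics/{n}0.png",c["pixels"]); print(n,c["fx"],c["fy"],c["cx"],c["cy"],c["R"],c["t"])
print(bot.current_clock())
E
```

```text
pics
top 494.47298949143345 494.47298949143345 250.897469057646 190.44463931489534 [[-0.02850557 -0.99954635 -0.00972232]
 [-0.99228084  0.02947003 -0.12045855]
 [ 0.12069042  0.00621353 -0.99267075]] [0.09001208 0.5683961  1.38011559]
side 442.03729080924813 442.03729080924813 259.4482059670463 192.38310614065588 [[ 0.83958378 -0.54311057  0.01140071]
 [-0.29787102 -0.47782053 -0.82641418]
 [ 0.45428177  0.690448   -0.56294727]] [-0.43833477  0.24211165  1.16302276]
0.1
```

View pics/top0.png

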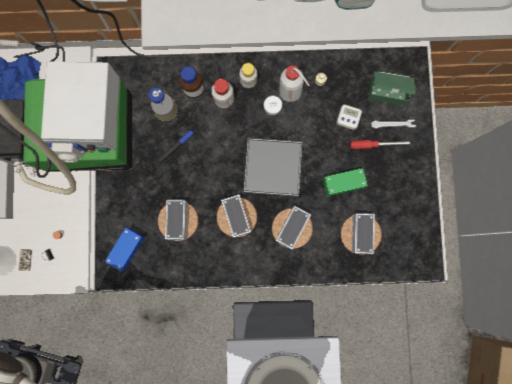

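View pics/side0.png

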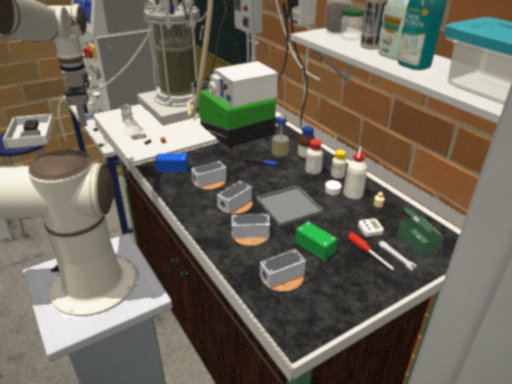

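```bash
cat > h.py <<'E'
import numpy as np, cv2
from workcell import bot
from scipy.spatial.transform import Rotation as Ro
def ray(c,uv,z):
    R=np.array(c["R"]);t=np.array(c["t"]);C=-R.T@t
    d=R.T@np.array([(uv[0]-c["cx"])/c["fx"],(uv[1]-c["cy"])/c["fy"],1.])
    return C+d*(z-C[2])/d[2]
def measure(c):
    """pads (orange) and rectangles of housing tops at z=.052 by bright outline near each pad"""
    im=c["pixels"];hsv=cv2.cvtColor(im,cv2.COLOR_BGR2HSV)
    o=cv2.inRange(hsv,(5,60,90),(22,255,255)); o[:190]=0; o[265:]=0; o[:,:145]=0; o[:,400:]=0
    o=cv2.morphologyEx(o,cv2.MORPH_CLOSE,np.ones((3,3)))
    out=[]
    n,l,s,ce=cv2.connectedComponentsWithStats(cv2.dilate(o,np.ones((15,15))))
    for i in range(1,n):
        m=((l==i)&(o>0)).astype(np.uint8)
        if m.sum()<100: continue
        pts=cv2.findNonZero(m)
        (u,v),r=cv2.minEnclosingCircle(pts)
        # outline: bright, unsaturated within the pad region
        g=((hsv[...,2]>95)&(hsv[...,1]<60)).astype(np.uint8)
        k=np.zeros_like(g);cv2.circle(k,(int(u),int(v)),26,1,-1)
        g=g&k
        q=cv2.findNonZero(g)
        W=np.array([ray(c,p,.052)[:2] for p in q[:,0]],np.float32)
        (x,y),(w,h),a=cv2.minAreaRect(W)
        if w<h: w,h,a=h,w,a+90
        pc=ray(c,(u,v),.002)
        out.append(dict(pad=pc[:2],pr=r/c["fx"]*1.4,xy=np.array([x,y]),wh=(w,h),a=(a+90)%180-90,n=len(q)))
    return sorted(out,key=lambda d:-d["pad"][1])
E
python3 - <<'E'
from h import *
c=bot.read_camera("top")
for d in measure(c): print({k:np.round(v,4) for k,v in d.items()})
im=c["pixels"]
cv2.imwrite("pics/crop.png",cv2.resize(im[130:270,140:400],None,fx=3,fy=3,interpolation=cv2.INTER_NEAREST))
E
```

```text
{'pad': array([0.4931, 0.2895]), 'pr': np.float64(0.0584), 'xy': array([0.4922, 0.2867]), 'wh': array([0.1126, 0.0612]), 'a': np.float64(-3.6185), 'n': np.int64(851)}
{'pad': array([0.4985, 0.1183]), 'pr': np.float64(0.0582), 'xy': array([0.4946, 0.1311]), 'wh': array([0.114 , 0.0833]), 'a': np.float64(16.8391), 'n': np.int64(793)}
{'pad': array([ 0.4612, -0.0417]), 'pr': np.float64(0.0586), 'xy': array([ 0.4547, -0.0529]), 'wh': array([0.114 , 0.0831]), 'a': np.float64(-30.7332), 'n': np.int64(807)}
{'pad': array([ 0.4395, -0.2404]), 'pr': np.float64(0.0592), 'xy': array([ 0.4394, -0.2362]), 'wh': array([0.1155, 0.0645]), 'a': np.float64(-4.6258), 'n': np.int64(911)}
```

View pics/crop.png

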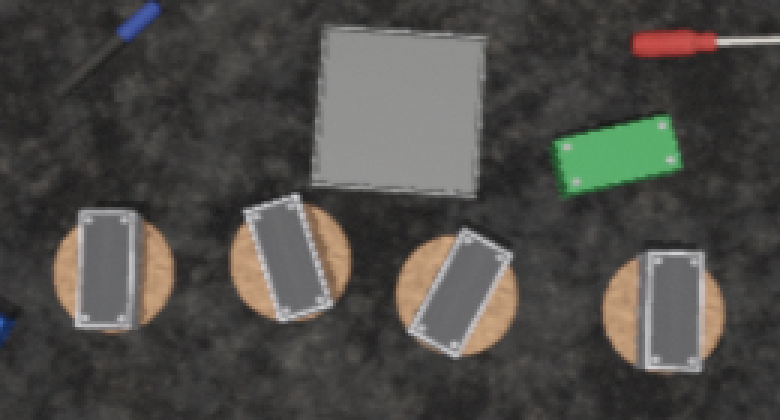

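```bash
sed -i 's/hsv\[...,2\]>95/hsv[...,2]>TH/; s/^def measure(c)/TH=150\ndef measure(c)/; s/,26,1,-1/,23,1,-1/' h.py
cat >> h.py <<'E'
def tray(c):
    im=c["pixels"];hsv=cv2.cvtColor(im,cv2.COLOR_BGR2HSV)
    g=((hsv[...,2]>100)&(hsv[...,1]<40)).astype(np.uint8)
    k=np.zeros_like(g);k[130:203,235:310]=1;g&=k
    n,l,s,_=cv2.connectedComponentsWithStats(g);i=1+np.argmax(s[1:,4])
    W=np.array([ray(c,p,.014)[:2] for p in cv2.findNonZero((l==i).astype(np.uint8))[:,0]],np.float32)
    return cv2.minAreaRect(W)
E
python3 - <<'E'
import h
from h import *
c=bot.read_camera("top")
for h.TH in (135,150,165):
  for d in measure(c): print({k:np.round(v,4) for k,v in d.items()if k!='pr'})
print(tray(c)); 
s=bot.read_camera("side")
# side check: project estimated top centres
for d in measure(c):
    p=np.array(s["R"])@np.r_[d["pad"],.002]+s["t"]; print(np.round([s["fx"]*p[0]/p[2]+s["cx"],s["fy"]*p[1]/p[2]+s["cy"]]))
print(bot.current_tool_rot(),bot.current_contact_force(),bot.current_ft_torque(),bot.current_clock())
E
```

```text
{'pad': array([0.4931, 0.2895]), 'xy': array([0.4931, 0.2899]), 'wh': array([0.1097, 0.0536]), 'a': np.float64(-1.6462), 'n': np.int64(240)}
{'pad': array([0.4988, 0.1186]), 'xy': array([0.4981, 0.1175]), 'wh': array([0.1113, 0.0547]), 'a': np.float64(15.9162), 'n': np.int64(264)}
{'pad': array([ 0.4612, -0.0417]), 'xy': array([ 0.4615, -0.0412]), 'wh': array([0.1118, 0.0552]), 'a': np.float64(-30.1292), 'n': np.int64(270)}
{'pad': array([ 0.4393, -0.2402]), 'xy': array([ 0.4387, -0.2361]), 'wh': array([0.1096, 0.0615]), 'a': np.float64(-3.0418), 'n': np.int64(257)}
{'pad': array([0.4931, 0.2895]), 'xy': array([0.4931, 0.29  ]), 'wh': array([0.1096, 0.0535]), 'a': np.float64(-1.6903), 'n': np.int64(184)}
{'pad': array([0.4988, 0.1186]), 'xy': array([0.4985, 0.1178]), 'wh': array([0.1105, 0.0544]), 'a': np.float64(15.9162), 'n': np.int64(215)}
{'pad': array([ 0.4612, -0.0417]), 'xy': array([ 0.4616, -0.0413]), 'wh': array([0.11  , 0.0552]), 'a': np.float64(-30.1292), 'n': np.int64(228)}
{'pad': array([ 0.4393, -0.2402]), 'xy': array([ 0.4388, -0.2361]), 'wh': array([0.1095, 0.0615]), 
[... 204 characters left out ...]
4988, 0.1186]), 'xy': array([0.4988, 0.1183]), 'wh': array([0.1087, 0.0537]), 'a': np.float64(15.9162), 'n': np.int64(153)}
{'pad': array([ 0.4612, -0.0417]), 'xy': array([ 0.4616, -0.0415]), 'wh': array([0.1096, 0.0546]), 'a': np.float64(-29.762), 'n': np.int64(172)}
{'pad': array([ 0.4393, -0.2402]), 'xy': array([ 0.4393, -0.2359]), 'wh': array([0.1084, 0.0614]), 'a': np.float64(-3.3472), 'n': np.int64(162)}
((0.6421273946762085, 0.007759742438793182), (0.16058935225009918, 0.15931957960128784), 84.15330505371094)
[209. 180.]
[234. 203.]
[250. 233.]
[282. 275.]
[-4.59799168e-01 -3.10752529e+00  1.21439345e-03] [ 0.28115339 -0.23829668 -0.32804515] [-0.00336335 -0.02088398 -0.01391648] 0.25
```

```bash
cat >> h.py <<'E'
H=[(.4931,.2895,-1.7),(.4988,.1184,15.9),(.4613,-.0416,-30.0),(.4393,-.2402,-3.0)]
def rot(a,tilt=0):
    a=np.radians(a); x=-np.array([np.cos(a),np.sin(a),0]); z=np.array([0,0,-1.]); y=np.cross(z,x)
    return (Ro.from_rotvec(y*np.radians(tilt))*Ro.from_matrix(np.c_[x,y,z])).as_rotvec()
def avg(n=6):
    L=[]
    for _ in range(n): bot.hold(.04); L.append(np.r_[bot.current_contact_force(),bot.current_ft_torque()])
    return np.mean(L,0)
def grasp_lift(i,lift=.075):
    x,y,a=H[i]
    bot.goto([x,y,.10],rot(a)); bot.set_gripper(.9)
    bot.line_to([x,y,.0095],max_speed=.12)
    bot.set_gripper(0.3,45); print("open",bot.current_opening()*92,"grip",bot.current_grip_force())
    bot.line_to([x,y,.0095+lift],max_speed=.15)
def rattle(i,z=.0845,t=20):
    x,y,a=H[i]; r=[]
    for s in (t,-t):
        bot.goto([x,y,z],rot(a,s)); bot.hold(.3); bot.goto([x,y,z],rot(a)); bot.hold(.25); r.append(avg())
    print("level+",r[0].round(3),"\nlevel-",r[1].round(3),"\ndM",np.linalg.norm((r[1]-r[0])[3:]).round(4),"clock",bot.current_clock(),flush=True)
def put(i,z=.0098):
    x,y,a=H[i]
    bot.line_to([x,y,z+.01],rot(a),max_speed=.15); bot.line_to([x,y,z],max_speed=.04); print("Fz",bot.current_contact_force())
    bot.set_gripper(.9); bot.line_to([x,y,.10],max_speed=.2)
E
python3 - <<'E'
from h import *
print(bot.current_clock())
x,y,a=H[0]
for i,(x,y,a) in enumerate(H):
    for t in(0,20,-20): print(i,t,np.round(bot.inverse_kinematics([x,y,.0845],rot(a,t)),2))
grasp_lift(0); print(bot.current_clock()); rattle(0)
c=bot.read_camera("side");cv2.imwrite("pics/s1.png",c["pixels"])
E
```

```text
0.25
0 0 [ 0.32  0.28  1.72 -0.    1.14 -1.22]
0 20 [ 0.26  0.53  1.43  0.1   1.51 -1.3 ]
0 -20 [ 0.4   0.1   1.98 -0.21  0.75 -1.01]
1 0 [-0.    0.14  1.89  0.    1.11 -1.85]
1 20 [ 0.05  0.43  1.58 -0.08  1.48 -1.78]
1 -20 [-0.08 -0.12  2.2   0.18  0.74 -2.04]
2 0 [-0.35  0.02  2.02 -0.    1.1  -1.4 ]
2 20 [-0.39  0.3   1.75  0.05  1.44 -1.45]
2 -20 [-0.3  -0.24  2.29 -0.11  0.74 -1.27]
3 0 [-0.74  0.11  1.92 -0.    1.11 -2.26]
3 20 [-0.62  0.38  1.64 -0.19  1.42 -2.08]
3 -20 [-0.92 -0.12  2.19  0.35  0.86 -2.64]
open 51.85078318060894 grip 44.98250238597393
4.3083
level+ [ 2.500e-01 -1.440e-01 -4.036e+00  2.200e-02 -3.000e-03  9.000e-03] 
level- [-0.037 -0.251 -3.798  0.009  0.011 -0.016] 
dM 0.0316 clock 7.725
```

View pics/s1.png

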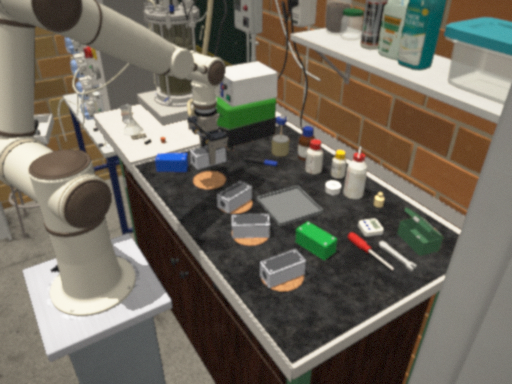

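The picture shows housing 1 held level above its pad at about (208,155), with the other three still standing on their pads. The moment change after tilting was 0.03 Nm, against about 0.12 Nm expected for a loose ball, so housing 1 looks sound. I'll put it back and test the next one.

Run:
```python
from h import *
put(0); grasp_lift(1); rattle(1); put(1); grasp_lift(2); rattle(2)
```

```text
Fz [ 0.01412657  0.73050044 -3.94610123]
open 51.64495892449123 grip 44.99741703271866
level+ [-2.780e-01 -2.550e-01 -4.598e+00  4.600e-02  3.100e-02  2.000e-03] 
level- [-9.300e-02  2.450e-01 -4.412e+00  6.600e-02 -1.900e-02  4.000e-03] 
dM 0.0541 clock 16.4
Fz [ 0.03878186 -1.06692833 -3.59823224]
open 51.93241294236763 grip 44.9996430426836
level+ [ 8.200e-02  5.100e-02 -3.595e+00 -9.000e-03  3.000e-03 -3.000e-03] 
level- [ 0.113  0.176 -3.681 -0.028 -0.011  0.014] 
dM 0.0284 clock 24.9583
```

Run:
```python
from h import *
put(2); grasp_lift(3); rattle(3,t=15)
L=[]
for _ in range(15): bot.hold(.02); L.append(bot.current_ft_torque())
print(np.std(L,0),bot.current_clock())
c=bot.read_camera("top");cv2.imwrite("pics/t2.png",cv2.resize(c["pixels"][130:270,140:400],None,fx=3,fy=3))
```

```text
Fz [ 0.613847   -0.35867837 -2.35851092]
open 52.351198433605084 grip 44.9062742292881
level+ [ 0.161  0.233 -2.582  0.021  0.011  0.008] 
level- [ 0.148  0.026 -2.494 -0.01   0.005 -0.021] 
dM 0.0427 clock 33.3333
[0.02545719 0.02962904 0.03382531] 33.5833
```

View pics/t2.png

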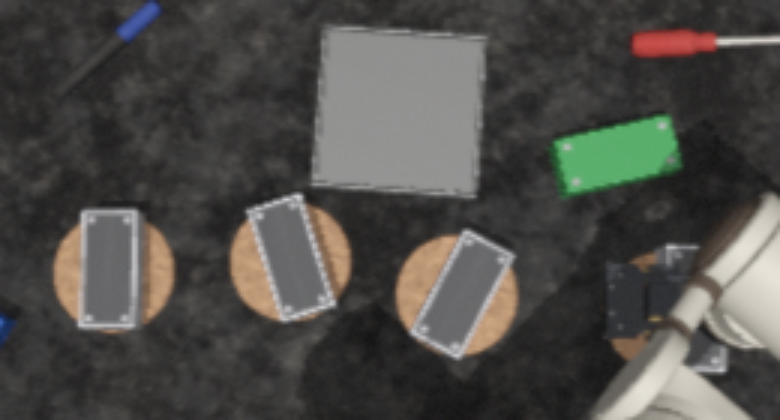

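The picture shows housings 1–3 standing back on their pads and housing 4 in the gripper. The torque noise is about 0.03 Nm per sample, and a level housing lets a free ball wander, so these readings are weak. Weight already favours housing 2: its 4.5 N is more than the 4.1 N a sound housing can weigh. Housing 4's 2.5 N is too light to contain a ball. I'll retest housing 2 with a small sustained tilt, which pins the ball at one end.

```bash
cat >> h.py <<'E'
def tilt(i,z=.0845,t=7,hold=.7,n=16):
    x,y,a=H[i]; r=[]
    for s in (t,-t):
        bot.goto([x,y,z],rot(a,s)); bot.hold(hold); r.append(avg(n))
    d=(r[0]-r[1])[3:]; q=np.radians(a); d=[d@[-np.sin(q),np.cos(q),0],d@[np.cos(q),np.sin(q),0],d[2]]
    print("F",(r[0]+r[1])[2]/2,"dM about housing y,x,z",np.round(d,4),"clock",bot.current_clock(),flush=True)
    bot.goto([x,y,z],rot(a))
E
python3 - <<'E'
from h import *
put(3); grasp_lift(1); tilt(1)
E
```

```text
Fz [-1.06218718 -1.24304773 -2.99910546]
open 51.985881731695414 grip 44.99993473291397
F -4.491847171949482 dM about housing y,x,z [-0.1879  0.0008  0.0054] clock 42.875
```

Run:
```python
from h import *
x,y,a=H[1]; r=[]
for s in(7,-7):
    bot.goto([x,y,.0845],rot(a,s)); bot.hold(.5); bot.goto([x,y,.0845],rot(a,s/5)); bot.hold(.4); r.append(avg(14)[3:])
q=np.radians(a); print((r[0]-r[1])@[-np.sin(q),np.cos(q),0],bot.current_clock())
```

```text
0.08248744834101468 47.1167
```

The sign reversed, from −0.188 to +0.082, where a sound housing would give about −0.04. So something is moving inside, which agrees with the weight: housing 2 is the loose one. Next it goes into the tray.

Run:
```python
from h import *
x,y,a=.642,.008,-5.8
bot.line_to([x,y,.0845],rot(a),max_speed=.12)
bot.line_to([x,y,.022],max_speed=.12); bot.line_to([x,y,.0122],max_speed=.04)
print(bot.current_contact_force()); bot.set_gripper(.8); bot.line_to([x,y,.11],max_speed=.12)
bot.goto([.35,.3,.25],rot(0)); print(bot.current_clock())
c=bot.read_camera("top");cv2.imwrite("pics/t3.png",cv2.resize(c["pixels"][130:270,140:400],None,fx=3,fy=3))
for d in measure(c): print(np.round(d["pad"],4),np.round(d["xy"],4),np.round(d["wh"],4),round(d["a"],1))
```

```text
[-0.29848906  0.27992324 -4.1394394 ]
52.9083Traceback (most recent call last):
  File "<stdin>", line 8, in <module>
  File "h.py", line 26, in measure
    W=np.array([ray(c,p,.052)[:2] for p in q[:,0]],np.float32)
                                           ~^^^^^
TypeError: 'NoneType' object is not subscriptable
```

View pics/t3.png

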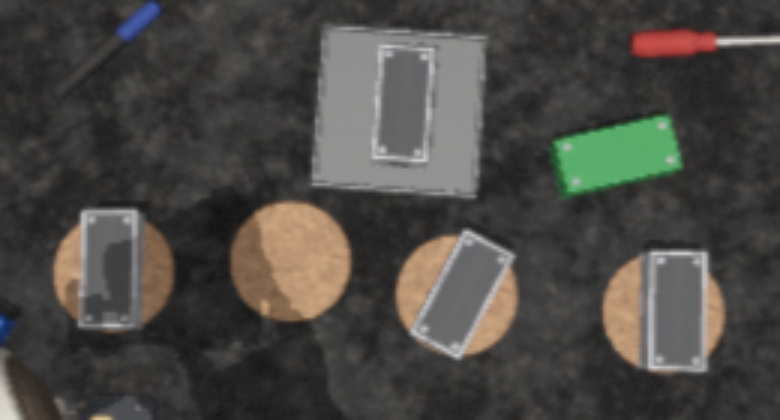

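The final picture shows the suspect housing flat in the middle of the tray at about (404,103). The three sound ones are upright on their pads, and nothing else has moved. Handing in.

```bash
python3 -c "
from workcell import bot
print(bot.job_done())"
```

```text
the job is handed in; nothing more can be done
None
```

Housing 2 was the one with the loose ball: too heavy to be sound, and its moment readings shifted when tilted. It now stands upright inside the reject tray, with housings 1, 3 and 4 back on their pads, and I handed the job in at about 53 s; no verdict came back.

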